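Flip a cover plate over onto the bench slab

ROBOT

A 6-joint arm with a two-finger parallel gripper is mounted at the origin on the work surface. World frame = base frame: x ahead of the robot, y to its left, z up, the work surface at z = 0. Lengths are in m, angles in degrees, forces in N, time in s.
With the tool pointing down it reaches from about 0.275 to 0.85 m from the base axis. Payload 19 kg.
Tool frame: the origin (TCP) lies midway between the tips of the shut fingers; the grasp point (between the pads) lies 19 mm behind it (arm.grip_point_offset is the distance from the TCP to the grasp point, in m); z points along the fingers, y is the line along which they close (so a half turn about z gives the same grasp; the last joint's range is limited). The gripper opens to 85 mm and grips with 20 to 120 N. Pads are 22 mm wide; open, the fingers measure 114 mm over their backs; the gripper's body (76 mm by 85 mm) begins 54 mm behind the grasp point. The pads swing forward as they close: fully open they stand 13 mm farther back than shut.
Start: joints at [59.358, 8.623, 82.357, -0, 89.026, -7.678], TCP at [0.224, 0.529, 0.231] pointing down, gripper open.
Joint ranges: [-160.23, 160.23], [-39.13, 120.54], [6.94, 153.29], [-79.49, 259.48], [9.18, 160.14], [-161.06, 161.06]. Speed limits (degrees/s): [108.29, 108.29, 127.2, 172.46, 172.46, 172.46].

INTERFACE

Orientations are given as [roll, pitch, yaw] about the fixed x, y, z axes, in that order (R = Rz(yaw) Ry(pitch) Rx(roll)).
In Python, from cell import arm, imaging, ticket gives the robot as it stands.
- The arm moves only by the tool play_rows, never from a script. Its argument "steps" is a list of rows, each an object with "delta_rot": the turn, a rotation vector about the tool's x, y, z in units of 8 degrees (1.0 is 8 degrees), a list of three; "offset": the shift along the tool's x, y, z in cm, a list of three; "hand": the closure in counts, from 0 (fully open) to 255 (shut). In form: [{"delta_rot": [wx, wy, wz], "offset": [tx, ty, tz], "hand": hand}, ...]. A call has 1 to 12 rows; each row is the pose to reach, as a shift and turn from the pose commanded when the call began, along the tool's axes at that moment; what a row does not reach only later rows make up. A row lasts 1/10 s, in which the tool goes at most 50 mm and 8.59 degrees, less where a joint would pass 70% of its speed; a pose out of reach is approached as far as the arm can. A call with a gripper value outside its range is refused whole. The fingers move at their own pace and stop on an object; "squeeze" is the grip in N (left out, the last holds). Time passes only in rows, so rows that repeat a pose let the fingers close. It gives the time, the measured TCP pose, the force, the opening and the grip force at its end, in the units of the state.
- arm.observe(): the state, without advancing time (a new reading comes with each control period).
- imaging.camera(name): name is "scene" or "top"; returns the picture (420x560x3 uint8, red, green, blue); there is no depth.
- imaging.calibration(name): a dict with "camera_matrix" (3x3 intrinsics, pixels), "R" (3x3) and "t" (3): a world point X has camera coordinates R X + t. Camera axes: x right, y down, z forward; pixel columns grow to the right and rows downward; lengths in m; the calibration is good to about 2 mm. A picture is of the moment at which its call begins. calibration takes no time and is no camera call.
- ticket.finish_job(): hands the job in; it is judged then, once.
Trained networks look in the newest picture that a camera, given by its name, has taken for a name from the list of things; names that differ only in an ending like _2 or _b are one class to them, and where a whole thing is asked for, a point or a joint stands for the part that bears it (a point fixed in the world has none). Each returns a list of dicts, best first, with "confidence" (0 to 1); they miss things now and then, are a little off and sometimes report something else, mostly with a low value. They report only what shows in the picture. A call takes as long as a camera call. They do not tell look-alikes from the thing itself.
- imaging.search_frame(camera, label): "uv" ([column, row] in pixels, amid what is visible of it).
- imaging.cut_out(camera, label): "pixels" (420x560 bool, what is visible of it) and "uv" ([column, row] in pixels, amid what is visible of it).
- imaging.spot_point(camera, label): "uv" ([column, row] in pixels: a listed point, or the origin of a listed thing).
The state is a dict: "time_s": time; "q": joint angles; "joint_velocities": joint speeds; "joint_torque": joint torques, N m; "eef_pos": TCP position; "orientation": TCP orientation; "wrist_force": force on the tool from outside, world axes, zero at the start; "wrist_torque": the same for the moment, N m; "grip_width": opening from 0.0 (shut) to 1.0 (fully open); "grip_force": force on a finger pad.
Only numpy, scipy, OpenCV 4.12 (cv2) and the standard library are available. Lean on these libraries where they do the work, as an engineer would, in place of code of your own. Each camera call takes 0.05 s, during which the arm holds its last target. There are 200 camera calls.

TASK

Slide the flat aluminium cover plate along the bench until the edge facing the low steel slab meets the slab's near edge, then with your fingertips push and tip it up against that edge until it flips over, upside down, onto the slab. Then push it on across the slab until it lies flat and square against the raised stop bar at the slab's far side. Do not pick the plate up at any time, and leave the other parts where they are.

Things in the scene. Friction and masses are not known exactly. Their poses are not given: they have to be found in the camera images.
- slab: Low dark steel slab fixed to the bench: 175 mm along its own x, 280 mm along y, top 16 mm above the bench. Origin: centre of its underside. Its +x axis is the direction in which the plate is to be pushed. Two small loose parts stand on the slab near its two ends (beyond 92 mm either side in y); the space between them is free.
- slab_edge (a point): Middle of the slab's near top edge, the upright face (16 mm high) that faces the plate, at slab x = -87.5 mm. Axes as the slab's.
- slab_stop (a point): Middle of the foot of the stop bar's face, at the height of the slab's top, at slab x = +62.5 mm. The bar is 25 mm wide, 22 mm high above the slab's top (38 mm above the bench) and runs along the whole far side. Axes as the slab's.
- plate: Loose aluminium cover plate, 0.21 to 0.42 kg, 14 mm thick, 25 to 75 mm short of the slab. On top a flange 110 mm long (own x), 92 wide, 5 thick, underside 9 mm above the bench. Below: pad 98 x 68 x 9 mm, flush at the slab end, so the flange overhangs 12 mm at the rear and sides. Origin: under the flange's centre, on the bench; +x to the slab within 0.2 rad; +z up, down when flipped.
- plate_front (a point): Middle of the flange's end face (half way up its 5 mm) that faces the slab at the start, 55 mm along plate x. The flange's top has a narrow dark slot mark; the pad's face, which is seen when flipped, a round dark mark.
- plate_rear (a point): Middle of the flange's other end face, away from the slab at the start and nearest the stop bar once flipped. Fingertips 2 to 4 mm above the bench catch this end's lower corner (9 mm up); pressed towards the slab with 5 to 10 N and moved up, they swing it up by friction. Past about 70 degrees a level push alone tips it on over.
- bushing: Brass bushing, 34 mm across, 24 mm high, standing on the slab towards one end. Origin: centre of its underside. Leave alone.
- block: Steel block 50 x 28 x 25 mm on the slab towards the other end. Origin: centre of its underside. Leave alone.
- stub: Stepped turned steel stub, 38 mm across, 50 mm high, standing on the bench beside the plate, on the robot's side. Origin: centre of its underside. Leave alone.
- wrench: Steel wrench lying on the bench beyond the plate. Leave alone.
- hammer: Hammer lying on the bench at the left. Leave alone.
- faceplate: Dark round lathe faceplate, 150 mm across, 30 mm high, on the bench at the far left. Leave alone.
- spool: Aluminium spool, 60 mm across, 50 mm high, on the bench at the right near the robot. Leave alone.
Mind the look-alikes: they are no part of the job. Several things have the shape of the plate; the one meant has the colours described above.

How it is judged (in metres and radians):
On the way, in this order (a step that is already met when the one before it is completed fails the run):
1. the plate, still flat on the bench, has its facing edge against the slab's near edge (within 10 mm) (x of plate_front in the frame of slab above -0.0975 m and height (world z) of plate_front below 0.017 m and angle between plate's own z axis and vertical below 0.3 rad), for 0.05 s.
2. the plate is tipped steeply (about 45 to 80 degrees), its lower edge down against the slab's near edge (within 25 mm of it and no more than 26 mm up) (angle between plate's own z axis and vertical between 0.8 and 1.4 rad and x of plate_front in the frame of slab between -0.1125 and -0.07 m and height (world z) of plate_front below 0.026 m), for 0.05 s.
At the end, for the whole second after the job is handed in: The plate lies upside down (pad up), flat on the slab and at rest, its leading end within 6 mm of the stop bar's face and square to it within 0.1 rad, wholly on the slab (angle between plate's own z axis and vertical above 3.06 rad and height (world z) of plate_front between 0.015 and 0.022 m and height (world z) of plate_rear between 0.015 and 0.022 m and x of plate_rear in the frame of slab between 0.0565 and 0.0665 m and y of plate in the frame of slab between -0.09 and 0.09 m and angle between the x axis of plate and the x axis of slab, either way round below 0.1 rad and linear speed of plate below 0.02 m/s); the robot touches nothing.
It fails at once if the plate is lifted: both its ends are more than 40 mm above the bench (height (world z) of each of plate_front, plate_rear above 0.04 m).
It fails at once if another part is disturbed (moved over 20 mm) (distance of any of bushing, block, stub, wrench, hammer, faceplate, spool from where it was at the start of the episode above 0.02 m).
It also fails if it takes over 70 s, if anything falls off the work surface, if the arm or the gripper's body presses on something with over 40 N, if the wrist force passes 120 N, or if a joint passes its speed limit or range.

## Working session

There is one attempt and no reset: what is moved stays moved. The work goes in short steps, Python scripts to look and compute and a tool call to move; the robot and the scene stay as the last step left them, time stands still between calls to the robot, and variables do not carry over. Pictures are saved under pics/ and viewed, at most 10 in all, crops included, and the job is handed in when it is done.

Besides the shell and the picture viewer there is one more tool, called after "Emit:" by a JSON object that holds its "op" and its "data". play_rows: Moves the arm, as the interface text tells. Its arguments: {"type":"object","properties":{"steps":{"type":"array","items":{"type":"object","properties":{"delta_rot":{"type":"array","items":{"type":"number"}},"offset":{"type":"array","items":{"type":"number"}},"hand":{"type":"number"}}}},"squeeze":{"type":"number"}},"required":["steps"]}

```bash
mkdir -p pics
python3 - <<'E'
from cell import arm, imaging
import cv2,numpy as np
for c in("scene","top"):
    im=imaging.camera(c); cv2.imwrite(f"pics/{c}0.png",im[:,:,::-1])
    k=imaging.calibration(c); print(c,k["camera_matrix"].round(1).tolist(),k["R"].round(3).tolist(),k["t"].round(3).tolist())
    for l in("plate","slab_edge","slab_stop","plate_front","plate_rear","stub"):
        print(l,[(np.round(d["uv"]).tolist(),round(d["confidence"],2)) for d in imaging.spot_point(c,l)])
s=arm.observe();print(s["eef_pos"],s["orientation"],s["wrist_force"],arm.grip_point_offset)
E
```

```text
scene [[453.9, 0.0, 282.4], [0.0, 453.9, 211.4], [0.0, 0.0, 1.0]] [[-0.877, 0.48, 0.015], [0.297, 0.567, -0.768], [-0.377, -0.669, -0.641]] [0.484, -0.1, 1.41]
plate [([301.0, 182.0], 0.96), ([197.0, 255.0], 0.89), ([282.0, 220.0], 0.59)]
slab_edge [([301.0, 237.0], 0.7)]
slab_stop [([322.0, 282.0], 0.73)]
plate_front [([188.0, 238.0], 0.75), ([292.0, 228.0], 0.71), ([316.0, 175.0], 0.6), ([323.0, 210.0], 0.45)]
plate_rear [([275.0, 212.0], 0.71), ([285.0, 185.0], 0.68), ([201.0, 266.0], 0.65)]
stub [([321.0, 209.0], 0.79)]
top [[384.3, 0.0, 276.4], [0.0, 384.3, 210.9], [0.0, 0.0, 1.0]] [[-0.024, -1.0, -0.004], [-0.987, 0.024, -0.159], [0.159, 0.0, -0.987]] [0.015, 0.537, 0.973]
plate [([344.0, 266.0], 0.96), ([283.0, 132.0], 0.81), ([290.0, 217.0], 0.57), ([255.0, 174.0], 0.43)]
slab_edge [([256.0, 216.0], 0.69)]
slab_stop [([204.0, 209.0], 0.75)]
plate_front [([272.0, 216.0], 0.87), ([349.0, 287.0], 0.84), ([308.0, 124.0], 0.64)]
plate_rear [([375.0, 148.0], 0.7), ([345.0, 246.0], 0.64), ([266.0, 127.0], 0.63), ([314.0, 218.0], 0.59)]
stub [([290.0, 261.0], 0.72)]
[0.22435736 0.52939573 0.23129736] [-1.79997656e+02 -9.96621911e-06  1.57034228e+02] [-0.59123794 -0.14810873 -0.41632837] 0.0187
```

View pics/scene0.png

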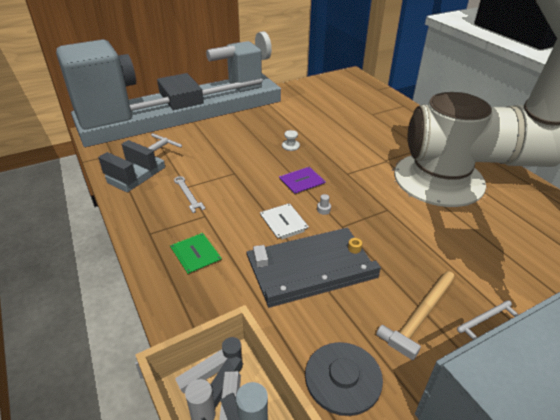

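View pics/top0.png

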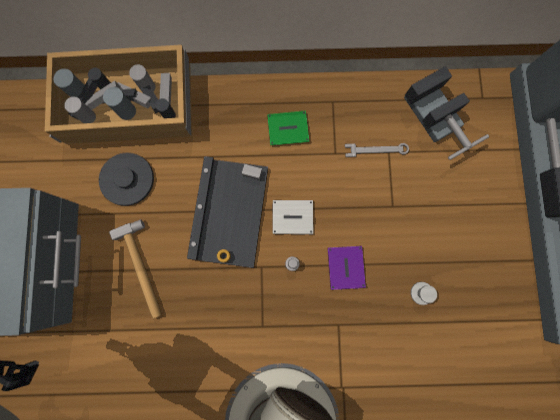

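The scene and top views show three plate shapes: bare aluminium (top 293,217), purple (346,268) and green (288,128). The aluminium one lies next to the slab, so that's the plate. The stub is at (293,264), the block at (252,171) and the bushing at (223,256).

```bash
cat > h.py <<'E'
from cell import arm, imaging
import cv2,numpy as np
def bp(c,uv,z):
    k=imaging.calibration(c);R,t=k["R"],k["t"]
    uv=np.atleast_2d(uv).astype(float)
    d=np.c_[uv,np.ones(len(uv))]@np.linalg.inv(k["camera_matrix"]).T@R
    o=-R.T@t
    return o+d*((z-o[2])/d[:,2])[:,None]
def mask_near(c,label,uv):
    ds=imaging.cut_out(c,label)
    return min(ds,key=lambda d:np.hypot(*(np.array(d["uv"])-uv)))["pixels"]
def rect(c,m,z):
    cs,_=cv2.findContours(m.astype(np.uint8),cv2.RETR_EXTERNAL,cv2.CHAIN_APPROX_NONE)
    p=bp(c,max(cs,key=cv2.contourArea)[:,0],z)[:,:2]
    r=cv2.minAreaRect((p*1000).astype(np.float32)); return r
E
python3 - <<'E'
from h import *
ims={c:imaging.camera(c) for c in("scene","top")}
for c,pu in(("scene",(284,220)),("top",(293,217))):
    m=mask_near(c,"plate",pu); print(c,"plate",rect(c,m,.014),m.sum())
    m=mask_near(c,"slab",(312,262) if c=="scene" else (230,214)); print("slab",rect(c,m,.016),m.sum())
    for l,z in(("slab_edge",.016),("slab_stop",.016),("plate_front",.0115),("plate_rear",.0115)):
        print(l,[bp(c,d["uv"],z)[0].round(4).tolist() for d in imaging.spot_point(c,l) if np.hypot(*(np.array(d["uv"])-pu))<40 or "slab" in l])
    for l,z in(("stub",.025),("bushing",.012),("block",.012),("wrench",0.005)):
        print(l,[bp(c,d["uv"],z)[0].round(3).tolist() for d in imaging.search_frame(c,l)[:2]])
# triangulation check of slab edge height / plate
im=ims["top"]
cv2.imwrite("pics/crop.png",cv2.resize(im[140:290,170:340],None,fx=4,fy=4,interpolation=cv2.INTER_CUBIC)[:,:,::-1])
E
```

```text
scene plate ((526.1827392578125, -38.36937713623047), (125.0847396850586, 97.48612976074219), 87.98224639892578) 1032
slab ((540.0074462890625, 136.92474365234375), (187.3258056640625, 296.57318115234375), 80.8659439086914) 6138
slab_edge [[0.5272, 0.0406, 0.016]]
slab_stop [[0.5508, 0.1988, 0.016]]
plate_front [[0.5283, 0.0098, 0.0115]]
plate_rear [[0.5199, -0.0975, 0.0115], [0.4243, -0.1873, 0.0115]]
stub [[0.414, -0.027, 0.025]]
bushing [[0.531, -0.038, 0.012], [0.408, 0.135, 0.012]]
block [[0.632, 0.047, 0.012], [0.409, 0.125, 0.012]]
wrench [[0.536, 0.142, 0.005], [0.723, -0.272, 0.005]]
top plate ((525.9230346679688, -41.51177215576172), (106.46063995361328, 90.51814270019531), 88.58895111083984) 1281
slab ((547.1140747070312, 133.55047607421875), (185.35426330566406, 288.4578857421875), 81.03727722167969) 6557
slab_edge [[0.5225, 0.0447, 0.016]]
slab_stop [[0.5522, 0.1903, 0.016]]
plate_front [[0.5326, 0.0153, 0.0115], [0.5262, 0.0563, 0.0115]]
plate_rear [[0.5207, -0.0877, 0.0115]]
stub [[0.406, -0.039, 0.025], [0.656, 0.064, 0.025]]
bushing [[0.423, 0.157, 0.012]]
block [[0.653, 0.066, 0.012]]
wrench [[0.708, -0.276, 0.005]]
```

View pics/crop.png

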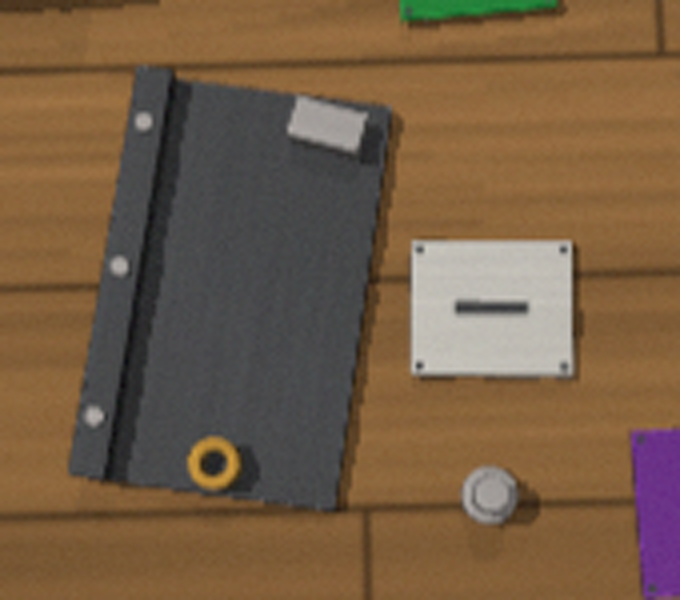

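The crop shows the bare aluminium plate with its dark slot mark. Its corners are at about (412,240) to (574,377) in the crop. The slab's near edge runs from (388,105) to (337,508). The choice is confirmed.

```bash
cat >> h.py <<'E'
from scipy.spatial.transform import Rotation as Ro
def cmd(target,yaw,pitch=0):
    """row values from the present measured pose to a TCP target; tool x along yaw, tilted so that the tip leads by pitch deg"""
    s=arm.observe(); R0=Ro.from_euler("xyz",s["orientation"],degrees=True)
    R1=Ro.from_euler("z",yaw,degrees=True)*Ro.from_euler("y",-pitch,degrees=True)*Ro.from_euler("x",180,degrees=True)
    print("rot",((R0.inv()*R1).as_rotvec(degrees=True)/8).round(3).tolist(),"off",(R0.inv().apply(np.array(target)-s["eef_pos"])*100).round(2).tolist())
E
python3 - <<'E'
from h import *
o=np.array([170,140]);q=lambda *p:np.array(p)/4+o-.4
pl=bp("top",q((412,240),(572,240),(574,376),(411,377)),.014)[:,:2]
ne=bp("top",q((389,106),(338,509)),.016)[:,:2]
st=bp("top",q((173,78),(107,480)),.038)[:,:2]
print("plate",pl.round(4).tolist(),pl.mean(0))
f=(pl[0]+pl[3])/2;r=(pl[1]+pl[2])/2;d=f-r;print("front",f,"rear",r,np.hypot(*d),"yaw",np.degrees(np.arctan2(d[1],d[0])))
print("edge",ne.round(4).tolist(),ne.mean(0),np.hypot(*(ne[0]-ne[1])))
e=ne[0]-ne[1];print("slab yaw",np.degrees(np.arctan2(e[1],e[0]))+90)
print("stopbar",st.round(4).tolist())
# triangulated plate height from scene white mask
im=imaging.camera("scene").astype(int);m=(im.min(2)>165);m[:, :250]=0;m[:,312:]=0;m[:200]=0;m[243:]=0
print("scene plate",m.sum(),rect("scene",m,.014))
cmd([.52,-.16,.15],82.5)
E
```

```text
plate [[0.5736, 0.0117], [0.5709, -0.0976], [0.4777, -0.0953], [0.4797, 0.0144]] [ 0.52550247 -0.0417061 ]
front [0.52667203 0.01305021] rear [ 0.5243329  -0.09646241] 0.10953759149483587 yaw 88.77638008431131
edge [[0.668, 0.0255], [0.3929, 0.0648]] [0.53041633 0.04511371] 0.2778972690013535
slab yaw 81.86812326417562
stopbar [[0.685, 0.1713], [0.4148, 0.2137]]
scene plate 866 ((525.6591186523438, -43.313026428222656), (110.54644012451172, 92.41496276855469), 88.63220977783203)
rot [-0.001, 0.001, 9.317] off [-54.12, -51.94, 8.13]
```

```bash
cat >> h.py <<'E'
E0=np.array([.5304,.0451]);SY=81.8
u=np.array([np.cos(np.radians(SY)),np.sin(np.radians(SY))]);v=np.array([-u[1],u[0]])
def P(s,y,z): return [*(E0+u*s+v*y),z]
def sl():
    s=arm.observe();p=s["eef_pos"];d=p[:2]-E0;f=s["wrist_force"]
    print("t",round(s["time_s"],2),"slab s,y,z",(d@u).round(4),(d@v).round(4),p[2].round(4),"rpy",np.round(s["orientation"],2),"F u,v,z",(f[:2]@u).round(2),(f[:2]@v).round(2),f[2].round(2),"w",s["grip_width"])
E
python3 -c "
from h import *
cmd(P(-.185,-.007,.08),SY);sl()"
```

```text
rot [-0.001, 0.001, 9.404] off [-52.47, -50.36, 15.13]
t 1.85 slab s,y,z 0.4357 0.372 0.2313 rpy [-179.99   -0.    157.04] F u,v,z 0.79 0.02 -0.62 w 1.002216743791461
```

Emit:
{"op": "play_rows", "data": {"steps": [{"delta_rot": [0,0,9.4],"offset": [-52.47,-50.36,10],"hand": 128},{"delta_rot": [0,0,9.4],"offset": [-52.47,-50.36,10],"hand": 128},{"delta_rot": [0,0,9.4],"offset": [-52.47,-50.36,10],"hand": 128},{"delta_rot": [0,0,9.4],"offset": [-52.47,-50.36,10],"hand": 128},{"delta_rot": [0,0,9.4],"offset": [-52.47,-50.36,10],"hand": 128},{"delta_rot": [0,0,9.4],"offset": [-52.47,-50.36,10],"hand": 128},{"delta_rot": [0,0,9.4],"offset": [-52.47,-50.36,10],"hand": 128},{"delta_rot": [0,0,9.4],"offset": [-52.47,-50.36,10],"hand": 128},{"delta_rot": [0,0,9.4],"offset": [-52.47,-50.36,10],"hand": 128},{"delta_rot": [0,0,9.4],"offset": [-52.47,-50.36,10],"hand": 128},{"delta_rot": [0,0,9.4],"offset": [-52.47,-50.36,10],"hand": 128},{"delta_rot": [0,0,9.4],"offset": [-52.47,-50.36,10],"hand": 128}]}}

```text
time_s: 3.05
eef_pos: [0.459, -0.0191, 0.1496]
orientation: [180.0, 0.0, 81.8]
wrist_force: [1.5, 0.5, 0.1]
grip_width: 0.496
grip_force: 0.0
```

```bash
python3 -c "
from h import *
cmd(P(-.185,-.007,.03),SY);sl()"
```

```text
rot [0.006, 0.0, 0.002] off [-11.13, 6.84, 11.97]
t 3.05 slab s,y,z -0.0737 0.0615 0.1496 rpy [179.95   0.    81.81] F u,v,z 0.74 -1.44 0.05 w 0.4955869951228158
```

Emit:
{"op": "play_rows", "data": {"steps": [{"offset": [-11.1,6.8,3],"delta_rot": [0,0,0],"hand": 128},{"offset": [-11.1,6.8,3],"delta_rot": [0,0,0],"hand": 128},{"offset": [-11.1,6.8,6],"delta_rot": [0,0,0],"hand": 128},{"offset": [-11.1,6.8,9],"delta_rot": [0,0,0],"hand": 128},{"offset": [-11.1,6.8,12],"delta_rot": [0,0,0],"hand": 128},{"offset": [-11.1,6.8,12],"delta_rot": [0,0,0],"hand": 128},{"offset": [-11.1,6.8,12],"delta_rot": [0,0,0],"hand": 128}]}}

```text
time_s: 3.75
eef_pos: [0.5103, -0.1364, 0.0303]
orientation: [-180.0, 0.0, 81.8]
wrist_force: [-0.1, 0.5, 1.5]
grip_width: 0.498
grip_force: 0.0
```

```bash
python3 -c "
from h import *
cmd(P(-.185,-.007,.003),SY);sl()"
```

```text
rot [-0.002, 0.0, 0.005] off [-0.25, 0.1, 2.73]
t 3.75 slab s,y,z -0.1825 -0.006 0.0303 rpy [-179.98    0.     81.84] F u,v,z 0.5 0.19 1.5 w 0.4975464148860747
```

Emit:
{"op": "play_rows", "data": {"steps": [{"offset": [-0.2,0.1,1.5],"delta_rot": [0,0,0],"hand": 128},{"offset": [-0.2,0.1,2.4],"delta_rot": [0,0,0],"hand": 128},{"offset": [-0.2,0.1,2.8],"delta_rot": [0,0,0],"hand": 128},{"offset": [-0.2,0.1,2.9],"delta_rot": [0,0,0],"hand": 128},{"offset": [-0.2,0.1,2.9],"delta_rot": [0,0,0],"hand": 128}]}}

```text
time_s: 4.25
eef_pos: [0.5111, -0.1386, 0.0012]
orientation: [180.0, 0.0, 81.8]
wrist_force: [1.0, -0.2, 0.7]
grip_width: 0.502
grip_force: 0.0
```

Emit:
{"op": "play_rows", "data": {"steps": [{"offset": [0,0,0.1],"delta_rot": [0,0,0],"hand": 128},{"offset": [0,0,0.2],"delta_rot": [0,0,0],"hand": 128},{"offset": [0,0,0.2],"delta_rot": [0,0,0],"hand": 128}]}}

```text
time_s: 4.55
eef_pos: [0.5109, -0.1385, -0.0014]
orientation: [180.0, 0.0, 81.8]
wrist_force: [-0.6, 0.3, -0.4]
grip_width: 0.502
grip_force: 0.0
```

Emit:
{"op": "play_rows", "data": {"steps": [{"offset": [0,0,0.1],"delta_rot": [0,0,0],"hand": 128},{"offset": [0,0,0.2],"delta_rot": [0,0,0],"hand": 128},{"offset": [0,0,0.2],"delta_rot": [0,0,0],"hand": 128}]}}

```text
time_s: 4.85
eef_pos: [0.511, -0.1386, -0.002]
orientation: [180.0, 0.0, 81.8]
wrist_force: [-10.9, 4.5, 28.1]
grip_width: 0.496
grip_force: 13.9
```

Emit:
{"op": "play_rows", "data": {"steps": [{"offset": [0,0,-0.4],"delta_rot": [0,0,0],"hand": 128},{"offset": [1,0,-0.4],"delta_rot": [0,0,0],"hand": 128},{"offset": [2,0,-0.4],"delta_rot": [0,0,0],"hand": 128},{"offset": [2.5,0,-0.4],"delta_rot": [0,0,0],"hand": 128},{"offset": [3,0,-0.4],"delta_rot": [0,0,0],"hand": 128},{"offset": [3.5,0,-0.4],"delta_rot": [0,0,0],"hand": 128},{"offset": [4,0,-0.4],"delta_rot": [0,0,0],"hand": 128},{"offset": [4.4,0,-0.4],"delta_rot": [0,0,0],"hand": 128},{"offset": [4.8,0,-0.4],"delta_rot": [0,0,0],"hand": 128},{"offset": [5.2,0,-0.4],"delta_rot": [0,0,0],"hand": 128},{"offset": [5.6,0,-0.4],"delta_rot": [0,0,0],"hand": 128}]}}

```text
time_s: 5.95
eef_pos: [0.5189, -0.0829, 0.0006]
orientation: [180.0, 0.0, 81.8]
wrist_force: [0.1, -1.7, -1.1]
grip_width: 0.498
grip_force: 0.8
```

```bash
python3 -c "
from h import *
sl()
im=imaging.camera('top'); a=cv2.resize(im[150:290,180:340],None,fx=2.4,fy=2.4,interpolation=cv2.INTER_CUBIC)
im=imaging.camera('scene'); b=cv2.resize(im[180:320,220:380],None,fx=2.4,fy=2.4,interpolation=cv2.INTER_CUBIC)
cv2.imwrite('pics/p1.png',np.hstack([a,b])[:,:,::-1]);sl()"
```

```text
t 5.95 slab s,y,z -0.1283 -0.0068 0.0006 rpy [1.800e+02 1.000e-02 8.183e+01] F u,v,z -1.63 -0.35 -1.15 w 0.49770732715886123
t 6.05 slab s,y,z -0.1281 -0.0069 0.0006 rpy [179.99  -0.    81.85] F u,v,z 0.23 0.38 -0.69 w 0.4958485233135077
```

View pics/p1.png

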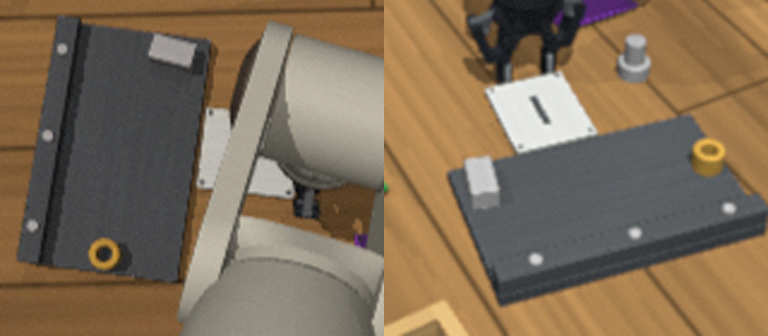

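The plate is a few millimetres short of the slab edge and almost square, with both fingers behind it. I'll push on until it makes contact.

Emit:
{"op": "play_rows", "data": {"steps": [{"offset": [0.2,0,0],"delta_rot": [0,0,0],"hand": 128},{"offset": [0.4,0,0],"delta_rot": [0,0,0],"hand": 128},{"offset": [0.6,0,0],"delta_rot": [0,0,0],"hand": 128},{"offset": [0.6,0,0],"delta_rot": [0,0,0],"hand": 128}]}}

```text
time_s: 6.45
eef_pos: [0.5196, -0.0773, 0.0006]
orientation: [-180.0, 0.0, 81.8]
wrist_force: [-1.5, -3.7, 1.1]
grip_width: 0.495
grip_force: 1.8
```

Emit:
{"op": "play_rows", "data": {"steps": [{"offset": [0.1,0,0],"delta_rot": [0,0,0],"hand": 128},{"offset": [0.2,0,0],"delta_rot": [0,0,0],"hand": 128},{"offset": [0.2,0,0],"delta_rot": [0,0,0],"hand": 128}]}}

```text
time_s: 6.75
eef_pos: [0.5195, -0.0768, 0.0006]
orientation: [-180.0, 0.2, 81.8]
wrist_force: [-8.1, -18.8, 2.1]
grip_width: 0.496
grip_force: 10.0
```

```bash
python3 -c "
from h import *
sl()"
```

```text
t 6.75 slab s,y,z -0.1222 -0.0065 0.0006 rpy [-1.7996e+02  1.7000e-01  8.1840e+01] F u,v,z -19.78 5.31 2.06 w 0.4959892636986099
```

Emit:
{"op": "play_rows", "data": {"steps": [{"offset": [-0.1,0,0],"delta_rot": [0,0,0],"hand": 128},{"offset": [-0.1,0,-0.3],"delta_rot": [0,0,0],"hand": 128},{"offset": [-0.1,0,-0.6],"delta_rot": [0,0,0],"hand": 128},{"offset": [-0.1,0,-0.95],"delta_rot": [0,0,0],"hand": 128},{"offset": [-0.06,0,-1.4],"delta_rot": [0,0,0],"hand": 128},{"offset": [-0.02,0,-1.9],"delta_rot": [0,0,0],"hand": 128}]}}

```text
time_s: 7.35
eef_pos: [0.5195, -0.0758, 0.0195]
orientation: [-179.9, 0.0, 81.8]
wrist_force: [-3.1, -5.5, -0.8]
grip_width: 0.498
grip_force: 3.0
```

```bash
python3 -c "
from h import *
sl()
im=imaging.camera('scene'); b=cv2.resize(im[180:300,230:370],None,fx=4,fy=4,interpolation=cv2.INTER_CUBIC)
cv2.imwrite('pics/p2.png',b[:,:,::-1])"
```

```text
t 7.35 slab s,y,z -0.1212 -0.0064 0.0195 rpy [-1.7994e+02  5.0000e-02  8.1820e+01] F u,v,z -5.86 2.27 -0.84 w 0.4981784762009202
```

View pics/p2.png

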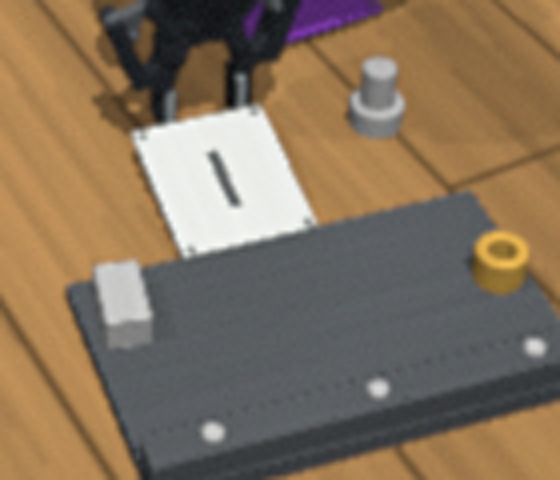

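The plate's rear edge has come up and there's about 6 N of contact, so the swing is working. I'll follow the arc.

Emit:
{"op": "play_rows", "data": {"steps": [{"offset": [0.08,0,-0.45],"delta_rot": [0,0,0],"hand": 128},{"offset": [0.19,0,-0.92],"delta_rot": [0,0,0],"hand": 128},{"offset": [0.31,0,-1.36],"delta_rot": [0,0,0],"hand": 128},{"offset": [0.45,0,-1.81],"delta_rot": [0,0,0],"hand": 128},{"offset": [0.61,0,-2.24],"delta_rot": [0,0,0],"hand": 128},{"offset": [0.78,0,-2.67],"delta_rot": [0,0,0],"hand": 128}]}}

```text
time_s: 8.0
eef_pos: [0.5208, -0.0681, 0.0464]
orientation: [-180.0, 0.0, 81.8]
wrist_force: [-2.2, -6.4, 1.3]
grip_width: 0.494
grip_force: 3.0
```

```bash
python3 -c "
from h import *
sl()"
```

```text
t 8.0 slab s,y,z -0.1134 -0.0066 0.0464 rpy [-1.7997e+02  5.0000e-02  8.1820e+01] F u,v,z -6.68 1.25 1.26 w 0.4941160145950615
```

Emit:
{"op": "play_rows", "data": {"steps": [{"offset": [0.2,0,-0.41],"delta_rot": [0,0,0],"hand": 128},{"offset": [0.41,0,-0.81],"delta_rot": [0,0,0],"hand": 128},{"offset": [0.64,0,-1.2],"delta_rot": [0,0,0],"hand": 128},{"offset": [0.89,0,-1.58],"delta_rot": [0,0,0],"hand": 128},{"offset": [1.16,0,-1.94],"delta_rot": [0,0,0],"hand": 128},{"offset": [1.44,0,-2.29],"delta_rot": [0,0,0],"hand": 128}]}}

```text
time_s: 8.6
eef_pos: [0.5232, -0.0534, 0.0695]
orientation: [180.0, 0.0, 81.8]
wrist_force: [-0.2, -4.5, 2.0]
grip_width: 0.496
grip_force: 2.2
```

```bash
python3 -c "
from h import *
sl()"
```

```text
t 8.6 slab s,y,z -0.0985 -0.0069 0.0695 rpy [1.7999e+02 1.0000e-02 8.1830e+01] F u,v,z -4.44 -0.4 1.96 w 0.49553235234574217
```

Emit:
{"op": "play_rows", "data": {"steps": [{"offset": [0.32,0,-0.34],"delta_rot": [0,0,0],"hand": 128},{"offset": [0.64,0,-0.66],"delta_rot": [0,0,0],"hand": 128},{"offset": [0.98,0,-0.96],"delta_rot": [0,0,0],"hand": 128},{"offset": [1.33,0,-1.25],"delta_rot": [0,0,0],"hand": 128},{"offset": [1.69,0,-1.52],"delta_rot": [0,0,0],"hand": 128},{"offset": [2.06,0,-1.77],"delta_rot": [0,0,0],"hand": 128}]}}

```text
time_s: 9.2
eef_pos: [0.526, -0.0326, 0.0871]
orientation: [-180.0, -0.0, 81.8]
wrist_force: [-0.8, -2.5, 2.1]
grip_width: 0.495
grip_force: 1.2
```

```bash
python3 -c "
from h import *
sl()
im=imaging.camera('scene'); b=cv2.resize(im[150:300,220:380],None,fx=3.5,fy=3.5,interpolation=cv2.INTER_CUBIC)
cv2.imwrite('pics/p3.png',b[:,:,::-1])"
```

```text
t 9.2 slab s,y,z -0.0775 -0.0067 0.0871 rpy [-1.7999e+02 -1.0000e-02  8.1840e+01] F u,v,z -2.57 0.39 2.05 w 0.4954334842082623
```

View pics/p3.png

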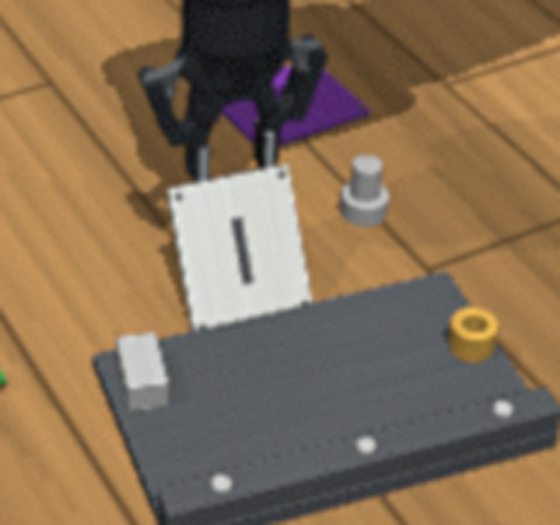

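The plate stands at about 55° with its lower edge square against the slab. Next I carry on to about 70°, then push level.

Emit:
{"op": "play_rows", "data": {"steps": [{"offset": [0.42,0,-0.23],"delta_rot": [0,0,0],"hand": 128},{"offset": [0.83,0,-0.45],"delta_rot": [0,0,0],"hand": 128},{"offset": [1.24,0,-0.64],"delta_rot": [0,0,0],"hand": 128},{"offset": [1.66,0,-0.8],"delta_rot": [0,0,0],"hand": 128},{"offset": [2.1,0,-0.9],"delta_rot": [0,0,0],"hand": 128},{"offset": [2.55,0,-0.95],"delta_rot": [0,0,0],"hand": 128},{"offset": [3.0,0,-0.95],"delta_rot": [0,0,0],"hand": 128},{"offset": [3.5,0,-0.95],"delta_rot": [0,0,0],"hand": 128},{"offset": [4.0,0,-0.95],"delta_rot": [0,0,0],"hand": 128}]}}

```text
time_s: 10.15
eef_pos: [0.5317, 0.007, 0.0963]
orientation: [-180.0, 0.0, 81.8]
wrist_force: [-0.4, 0.2, 0.0]
grip_width: 0.499
grip_force: 0.1
```

```bash
python3 -c "
from h import *
sl()"
```

```text
t 10.15 slab s,y,z -0.0375 -0.0067 0.0963 rpy [-179.99    0.     81.84] F u,v,z 0.18 0.42 0.03 w 0.4991649672198319
```

Emit:
{"op": "play_rows", "data": {"steps": [{"offset": [0.5,0,0],"delta_rot": [0,0,0],"hand": 128},{"offset": [1.0,0,0],"delta_rot": [0,0,0],"hand": 128},{"offset": [1.5,0,0],"delta_rot": [0,0,0],"hand": 128},{"offset": [2.0,0,0],"delta_rot": [0,0,0],"hand": 128}]}}

```text
time_s: 10.55
eef_pos: [0.5346, 0.0268, 0.0963]
orientation: [-180.0, 0.0, 81.8]
wrist_force: [-0.4, -0.4, 0.3]
grip_width: 0.498
grip_force: 0.0
```

```bash
python3 -c "
from h import *
sl()
im=imaging.camera('scene'); b=cv2.resize(im[150:300,220:380],None,fx=3.5,fy=3.5,interpolation=cv2.INTER_CUBIC)
cv2.imwrite('pics/p4.png',b[:,:,::-1])"
```

```text
t 10.55 slab s,y,z -0.0175 -0.0067 0.0963 rpy [-1.7999e+02  1.0000e-02  8.1840e+01] F u,v,z -0.44 0.34 0.27 w 0.49809318151274573
```

View pics/p4.png

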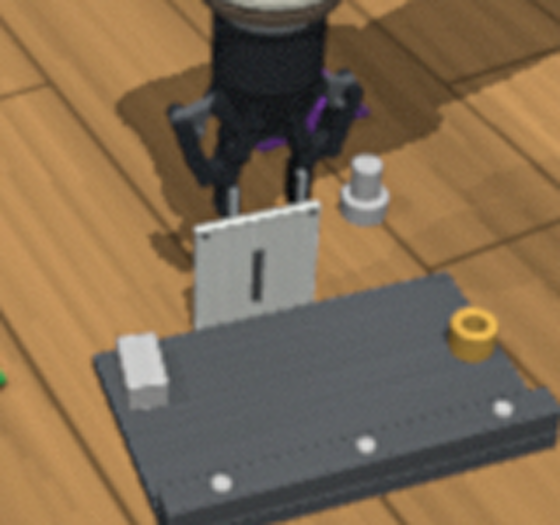

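The plate is upright against the slab edge, so I keep pushing level.

Emit:
{"op": "play_rows", "data": {"steps": [{"offset": [0.4,0,0],"delta_rot": [0,0,0],"hand": 128},{"offset": [0.8,0,0],"delta_rot": [0,0,0],"hand": 128},{"offset": [1.2,0,0],"delta_rot": [0,0,0],"hand": 128},{"offset": [1.6,0,0],"delta_rot": [0,0,0],"hand": 128},{"offset": [2.0,0,0],"delta_rot": [0,0,0],"hand": 128},{"offset": [2.4,0,0],"delta_rot": [0,0,0],"hand": 128},{"offset": [2.8,0,0],"delta_rot": [0,0,0],"hand": 128},{"offset": [3.2,0,0],"delta_rot": [0,0,0],"hand": 128},{"offset": [3.6,0,0],"delta_rot": [0,0,0],"hand": 128},{"offset": [4.0,0,0],"delta_rot": [0,0,0],"hand": 128}]}}

```text
time_s: 11.6
eef_pos: [0.5402, 0.0663, 0.0963]
orientation: [-180.0, 0.0, 81.8]
wrist_force: [-0.7, -1.0, 0.5]
grip_width: 0.497
grip_force: 0.0
```

```bash
python3 -c "
from h import *
sl()
im=imaging.camera('scene'); b=cv2.resize(im[150:300,220:380],None,fx=3.5,fy=3.5,interpolation=cv2.INTER_CUBIC)
cv2.imwrite('pics/p5.png',b[:,:,::-1])"
```

```text
t 11.6 slab s,y,z 0.0224 -0.0067 0.0963 rpy [-1.7999e+02  1.0000e-02  8.1840e+01] F u,v,z -1.08 0.58 0.47 w 0.4972413302261599
```

View pics/p5.png

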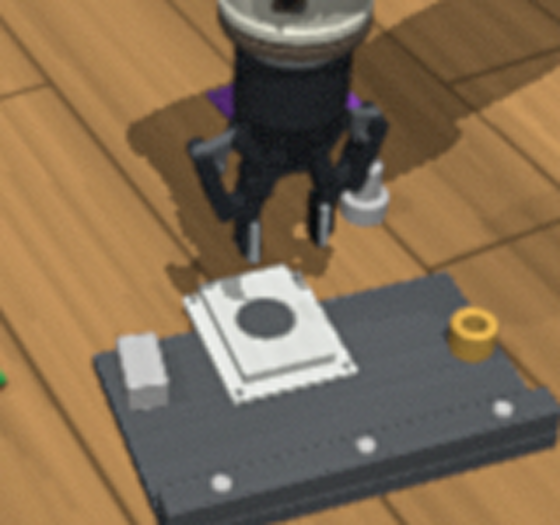

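The plate has flipped onto the slab with its round mark up, at (265,318) in the crop. It overhangs the near edge a little. I'll go back, lower the fingers and push from the trailing end.

Emit:
{"op": "play_rows", "data": {"steps": [{"offset": [-4,0,0],"delta_rot": [0,0,0],"hand": 128},{"offset": [-8.5,0,0],"delta_rot": [0,0,0],"hand": 128},{"offset": [-8.5,0,4],"delta_rot": [0,0,0],"hand": 128},{"offset": [-8.5,0,7],"delta_rot": [0,0,0],"hand": 128},{"offset": [-8.5,0,7.8],"delta_rot": [0,0,0],"hand": 128},{"offset": [-7.5,0,7.8],"delta_rot": [0,0,0],"hand": 128},{"offset": [-6.5,0,7.8],"delta_rot": [0,0,0],"hand": 128},{"offset": [-5.5,0,7.8],"delta_rot": [0,0,0],"hand": 128},{"offset": [-5,0,7.8],"delta_rot": [0,0,0],"hand": 128},{"offset": [-4.5,0,7.8],"delta_rot": [0,0,0],"hand": 128},{"offset": [-4,0,7.8],"delta_rot": [0,0,0],"hand": 128}]}}

```text
time_s: 12.75
eef_pos: [0.5348, 0.0267, 0.0189]
orientation: [180.0, 0.0, 81.9]
wrist_force: [0.2, -4.8, 2.7]
grip_width: 0.499
grip_force: 2.1
```

Emit:
{"op": "play_rows", "data": {"steps": [{"offset": [0.5,0,0],"delta_rot": [0,0,0],"hand": 128},{"offset": [1.0,0,0],"delta_rot": [0,0,0],"hand": 128},{"offset": [1.5,0,0],"delta_rot": [0,0,0],"hand": 128},{"offset": [2.0,0,0],"delta_rot": [0,0,0],"hand": 128},{"offset": [2.5,0,0],"delta_rot": [0,0,0],"hand": 128},{"offset": [3.0,0,0],"delta_rot": [0,0,0],"hand": 128},{"offset": [3.4,0,0],"delta_rot": [0,0,0],"hand": 128},{"offset": [3.8,0,0],"delta_rot": [0,0,0],"hand": 128},{"offset": [3.8,0,0],"delta_rot": [0,0,0],"hand": 128}]}}

```text
time_s: 13.65
eef_pos: [0.5399, 0.0646, 0.0182]
orientation: [-180.0, -0.0, 81.9]
wrist_force: [-0.1, -1.0, 0.6]
grip_width: 0.491
grip_force: 0.0
```

```bash
python3 -c "
from h import *
sl()"
```

```text
t 13.65 slab s,y,z 0.0207 -0.0066 0.0182 rpy [-1.7998e+02 -2.0000e-02  8.1860e+01] F u,v,z -1.01 -0.09 0.58 w 0.4908449472781977
```

Now slowly to contact with the stop.

Emit:
{"op": "play_rows", "data": {"steps": [{"offset": [0.2,0,0],"delta_rot": [0,0,0],"hand": 128},{"offset": [0.4,0,0],"delta_rot": [0,0,0],"hand": 128},{"offset": [0.6,0,0],"delta_rot": [0,0,0],"hand": 128},{"offset": [0.6,0,0],"delta_rot": [0,0,0],"hand": 128}]}}

```text
time_s: 14.05
eef_pos: [0.5407, 0.0702, 0.0183]
orientation: [-180.0, -0.0, 81.8]
wrist_force: [-1.4, -0.3, 0.2]
grip_width: 0.498
grip_force: 0.0
```

Emit:
{"op": "play_rows", "data": {"steps": [{"offset": [0.1,0,0],"delta_rot": [0,0,0],"hand": 128},{"offset": [0.2,0,0],"delta_rot": [0,0,0],"hand": 128},{"offset": [0.2,0,0],"delta_rot": [0,0,0],"hand": 128}]}}

```text
time_s: 14.35
eef_pos: [0.5408, 0.0713, 0.0183]
orientation: [-180.0, 0.1, 81.8]
wrist_force: [-2.8, -7.1, 1.4]
grip_width: 0.499
grip_force: 3.9
```

```bash
python3 -c "
from h import *
sl()"
```

```text
t 14.35 slab s,y,z 0.0274 -0.0065 0.0183 rpy [-1.7996e+02  7.0000e-02  8.1830e+01] F u,v,z -7.4 1.79 1.37 w 0.4989564029426641
```

The stop is met at the predicted place. I'll press a touch more, back off, rise and look.

Emit:
{"op": "play_rows", "data": {"steps": [{"offset": [0.08,0,0],"delta_rot": [0,0,0],"hand": 128},{"offset": [0.08,0,0],"delta_rot": [0,0,0],"hand": 128},{"offset": [-0.3,0,0],"delta_rot": [0,0,0],"hand": 128},{"offset": [-2,0,0],"delta_rot": [0,0,0],"hand": 128},{"offset": [-6,0,0],"delta_rot": [0,0,0],"hand": 128},{"offset": [-10,0,-4],"delta_rot": [0,0,0],"hand": 128},{"offset": [-14,0,-8],"delta_rot": [0,0,0],"hand": 128},{"offset": [-18,0,-12],"delta_rot": [0,0,0],"hand": 128},{"offset": [-22,0,-15],"delta_rot": [0,0,0],"hand": 128},{"offset": [-22,0,-15],"delta_rot": [0,0,0],"hand": 128}]}}

```text
time_s: 15.35
eef_pos: [0.5102, -0.1488, 0.1717]
orientation: [179.8, 0.1, 81.7]
wrist_force: [1.4, 0.1, 0.6]
grip_width: 0.495
grip_force: 0.0
```

```bash
python3 -c "
from h import *
sl()
im=imaging.camera('top'); a=cv2.resize(im[150:290,180:300],None,fx=3.2,fy=3.2,interpolation=cv2.INTER_CUBIC)
im=imaging.camera('scene'); b=cv2.resize(im[190:330,240:380],None,fx=3.2,fy=3.2,interpolation=cv2.INTER_CUBIC)
cv2.imwrite('pics/p6.png',np.hstack([a,b])[:,:,::-1])"
```

```text
t 15.35 slab s,y,z -0.1948 -0.0076 0.1717 rpy [1.7976e+02 9.0000e-02 8.1730e+01] F u,v,z 0.35 -1.35 0.56 w 0.4951287703516053
```

View pics/p6.png

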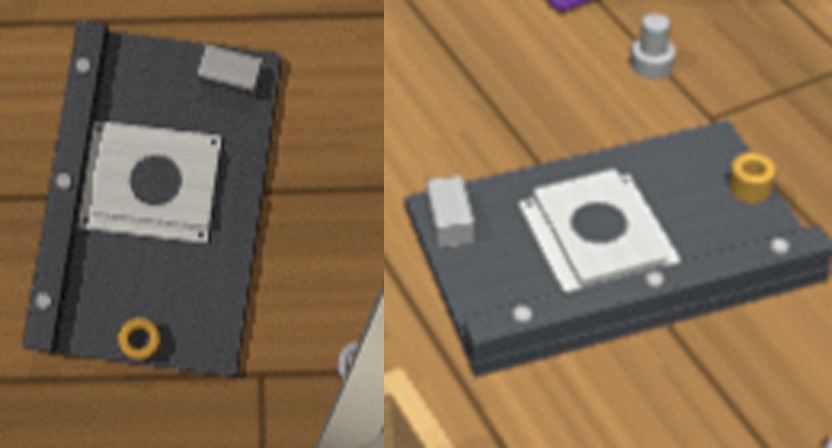

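The plate lies upside down and square against the stop bar. Its round mark is at (156,180) in the left crop, and the block and bushing haven't moved.

```bash
python3 -c "
from cell import ticket
print(ticket.finish_job())"
```

```text
the job is handed in; nothing more can be done
None
```

The plate was slid to the slab, tipped over onto it and pushed flat and square against the stop bar. I saw no other part move, and I handed the job in at about 15 s of the 70 s allowed; the hand-in returned no verdict.

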